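# Put the mixed-up lids back on the steel labware

## Robot

A 6-joint arm with a two-finger parallel gripper is mounted at the origin on the work surface. World frame = base frame: x ahead of the robot, y to its left, z up, the work surface at z = 0. Lengths are in m, angles in rad, forces in N, time in s.
With the tool pointing down it reaches from about 0.35 to 0.925 m from the base axis. Payload 6.4 kg.
Tool frame: the origin (TCP) lies on the centre line of the jaws, within the pads' length; the fingertips stand 14 mm ahead of it and the grasp point (between the pads) lies 5 mm behind it; z points along the fingers, y is the line along which they close (so a half turn about z gives the same grasp; the last joint's range is limited). The gripper opens to 94 mm and grips with 3 to 60 N. Pads are 16 mm wide; open, the fingers measure 119 mm over their backs; the gripper's body (75 mm by 177 mm) begins 78 mm behind the grasp point.
Start: joints at [-1.467, 0.245, 1.558, -0, 1.339, -0.174], TCP at [0.178, -0.625, 0.219] pointing down, gripper open.
Joint ranges: [-3.13, 3.13], [-1.02, 2.26], [0.13, 2.54], [-0.95, 4.09], [0.21, 2.88], [-2.74, 2.74]. Speed limits (rad/s): [2.57, 2.57, 3.14, 3.14, 3.14, 3.14].

## Interface

Orientations are given as a unit quaternion [w, x, y, z].
In Python, from workcell import env gives the robot as it stands.
- The arm moves only by the shell command python3 -m inch 'ROWS' [OPENING] [FORCE]. ROWS is JSON, one flat list of numbers, 6 for each row, row after row: the shift along the tool's x, y, z normalised to -1 to 1, where 1 is 0.4 m, then the turn, a rotation vector about the tool's x, y, z normalised to -1 to 1, where 1 is pi rad. A call has 1 to 20 rows; each row is the pose to reach, as a shift and turn from the pose commanded when the call began, along the tool's axes at that moment, turning the shorter way round; what a row does not reach only later rows make up. A row lasts 1/8 s, in which the tool goes at most 62.5 mm and 10.7 degrees, less where a joint would pass 70% of its speed; a pose out of reach is approached as far as the arm can. A call with a number of a shift or a turn outside -1 to 1 is refused whole. A call with a gripper value outside its range is refused whole. OPENING is the finger opening in mm, from 0 to 94, set as the call begins (- or left out, the last holds). The fingers move at their own pace and stop on an object; FORCE is the grip in N (left out, the last holds). Time passes only in rows, so rows that repeat a pose let the fingers close. It gives the time, the measured TCP pose, the force, the opening and the grip force at its end, in the units of the state.
- env.sense(): the state, without advancing time (a new reading comes with each control period).
- env.capture(name): name is "scene" or "top" or "wrist"; returns the picture (400x640x3 uint8, blue, green, red); there is no depth.
- env.calibration(name): a dict with "fx", "fy", "cx", "cy" (pixels), "extrinsics" (4x4, takes a point from world to camera coordinates); the wrist camera has in their place "T_tool_cam" (4x4, takes a point from camera to tool coordinates, whose origin is the TCP and whose axes are the flange's). Camera axes: x right, y down, z forward; pixel columns grow to the right and rows downward; lengths in m; the calibration is good to about 2 mm. A picture is of the moment at which its call begins: read the wrist's pose just before it. calibration takes no time and is no camera call.
- env.hand_in(): hands the job in; it is judged then, once.
The state is a dict: "t": time; "q": joint angles; "joint_vel": joint speeds; "joint_efforts": joint torques, N m; "tool_pos": TCP position; "tool_rot": TCP orientation; "contact_force": force on the tool from outside, world axes, zero at the start; "moment": the same for the moment, N m; "width": finger opening in m; "grasp_force": force on a finger pad.
Only numpy, scipy, OpenCV 4.12 (cv2) and the standard library are available. Lean on these libraries where they do the work, as an engineer would, in place of code of your own. Each camera call takes 0.05 s, during which the arm holds its last target. There are 200 camera calls.

## Task

The lids of the three steel vessels were mixed up after washing: set each lid down on the vessel it belongs to (the rectangular lid on the box, the large round lid on the large jar, the small round lid on the small jar), seated fully down all round, and let go; never drop a lid. Nothing is to be left inside a vessel or on the wrong one. Leave the vessels standing where they are, and do not disturb the two bottles, the hand-held meter or the stirrer.

Things in the scene. Friction and masses are not known exactly. Their poses are not given: they have to be found in the camera images.
- box: loose open stainless-steel instrument box, 164 mm long (its x) by 120 mm wide (its y) by 50 mm high, wall and floor 3 mm, 0.48 kg. Origin: centre of its underside, z up. It stands open; one of the two round lids lies in it at the start, knob up
- jar_large: loose open round stainless-steel jar, outside diameter 90 mm, height 65 mm, wall 3 mm, floor 3 mm, 0.26 kg. Origin: centre of its underside, z up. The rectangular lid may be lying across its mouth at the start
- jar_small: loose open round stainless-steel jar, outside diameter 70 mm, height 65 mm, wall 3 mm, floor 3 mm, 0.19 kg. Origin: centre of its underside, z up. The rectangular lid may be lying across its mouth at the start
- lid_box: rectangular steel lid of the box, 0.25 kg, 175 (x) by 131 mm (y). Origin: centre of the lower edge of its 10 mm deep skirt, z up; top plate z 10-12 mm. Skirt goes over the box with 3 mm play a side. Handle bar along x: 76 mm long, 12 mm wide, z 32-42 mm, a leg 6 mm thick at each end. Seated: origin 40 mm above the box's, x axes parallel (either way). Starts lying level across one of the jars
- lid_large: round steel lid of the large jar, 0.13 kg, diameter 101 mm. Origin: centre of the lower edge of its 10 mm deep skirt (inside diameter 96 mm, 3 mm play over the jar), z up; top plate z 10-12 mm. Central knob: head 24 mm in diameter, z 24-42 mm, on a stem of 14 mm. Seated: origin 55 mm above the jar's. Starts knob up, either in the box or on the bench
- lid_small: round steel lid of the small jar, 0.09 kg, diameter 81 mm. Origin: centre of the lower edge of its 10 mm deep skirt (inside diameter 76 mm, 3 mm play over the jar), z up; top plate z 10-12 mm. Central knob: head 24 mm in diameter, z 24-42 mm, on a stem of 14 mm. Seated: origin 55 mm above the jar's. Starts knob up, either in the box or on the bench
- bottle: bystander: loose reagent bottle, clear glass with a red cap, diameter 86 mm, 180 mm high, upright. Origin: centre of its underside
- washbottle: bystander: loose white plastic wash bottle with a blue cap and a bent spout, diameter 72 mm, about 188 mm high; the spout reaches 44 mm out along its x. Origin: centre of its underside
- meter: bystander: loose hand-held grey meter lying flat, 170 mm (its x) by 74 mm (its y) by 33 mm high. Origin: centre of its underside
- stirrer: fixed white magnetic stirrer, 190 mm (its x) by 160 mm (its y), with a steel beaker on its round plate; 200 mm high over all. Origin: centre of its underside
Not all that is in view belongs to the job. What is shaped like the box but red is not meant.

How it is judged:
At the end, for the whole second after the job is handed in: Each of the three lids sits on its own vessel, right way up: centred within 6 mm, its height within 3 mm of fully seated, level with the vessel's rim, the rectangular lid squared up with the box; the three vessels stand upright on the bench, all released and at rest (horizontal distance between lid_box and box below 0.006 m and z of lid_box in the frame of box between 0.037 and 0.043 m and angle between the x axis of lid_box and the x axis of box, either way round below 0.08 rad and angle between the z axis of lid_box and the z axis of box, either way round below 0.03 rad and horizontal distance between lid_large and jar_large below 0.006 m and z of lid_large in the frame of jar_large between 0.052 and 0.058 m and angle between the z axis of lid_large and the z axis of jar_large, either way round below 0.04 rad and horizontal distance between lid_small and jar_small below 0.006 m and z of lid_small in the frame of jar_small between 0.052 and 0.058 m and angle between the z axis of lid_small and the z axis of jar_small, either way round below 0.05 rad and angle between each of box, jar_large, jar_small's own z axis and vertical below 0.05 rad and height (world z) of each of box, jar_large, jar_small below 0.005 m and linear speed of each of lid_box, lid_large, lid_small below 0.02 m/s); the robot touches nothing.
It fails at once if a vessel is shoved more than 40 mm from where it stood (distance of any of box, jar_large, jar_small from where it was at the start of the episode above 0.04 m).
It fails at once if a vessel is tipped (angle between any of box, jar_large, jar_small's own z axis and vertical above 0.4 rad).
It fails at once if a bottle or the meter is shifted more than 20 mm or tipped, or the stirrer is struck (distance of any of bottle, washbottle, meter from where it was at the start of the episode above 0.02 m or angle between any of bottle, washbottle's own z axis and vertical above 0.25 rad or contact force between stirrer and anything else above 10 N).
It fails at once if a lid is dropped: it falls free by more than about 1 cm ((linear speed of lid_box above 0.45 m/s and contact force between the fingers and lid_box below 0.05 N) or (linear speed of lid_large above 0.45 m/s and contact force between the fingers and lid_large below 0.05 N) or (linear speed of lid_small above 0.45 m/s and contact force between the fingers and lid_small below 0.05 N)).
It also fails if it takes over 72 s, if anything falls off the work surface, if the arm or the gripper's body presses on something with over 40 N, if the wrist force passes 120 N, or if a joint passes its speed limit or range.

## Working session

There is one attempt and no reset: what is moved stays moved. The work goes in short steps, Python scripts to look and compute and a shell command to move; the robot and the scene stay as the last step left them, time stands still between calls to the robot, and variables do not carry over. Pictures are saved under pics/ and viewed, at most 11 in all, crops included, and the job is handed in when it is done.

```bash
ls; mkdir -p pics; python3 - <<'E'
from workcell import env
import cv2,numpy as np
for n in("scene","top"):
    cv2.imwrite(f"pics/{n}0.png",env.capture(n))
    c=env.calibration(n);print(n,c['fx'],c['cx'],c['cy']);print(np.round(c['extrinsics'],3).tolist())
print(env.calibration("wrist"))
s=env.sense();print(s['t'],s['tool_pos'],s['tool_rot'])
E
```

```text
pics
scene 486.8897897270165 332.03458164097157 194.4424878499647
[[-0.589, 0.808, -0.008, 0.256], [0.668, 0.481, -0.568, -0.365], [-0.455, -0.34, -0.823, 1.915], [0.0, 0.0, 0.0, 1.0]]
top 372.14995223008407 318.9075449496998 199.92245719808713
[[0.006, -1.0, 0.003, 0.077], [-0.993, -0.006, -0.119, 0.532], [0.119, -0.003, -0.993, 1.42], [0.0, 0.0, 0.0, 1.0]]
{'fx': 347.2564112212604, 'fy': 347.2564112212604, 'cx': 316.3020330941164, 'cy': 196.88677786842976, 'T_tool_cam': array([[-4.63821235e-04, -9.61736475e-01, -2.73975798e-01,
         7.87544044e-02],
       [ 9.99999359e-01, -1.63166442e-04, -1.12016397e-03,
        -2.10454174e-05],
       [ 1.03259890e-03, -2.73976142e-01,  9.61735934e-01,
        -1.65352228e-01],
       [ 0.00000000e+00,  0.00000000e+00,  0.00000000e+00,
         1.00000000e+00]])}
0.1 [ 0.17820299 -0.62458315  0.2184889 ] [-8.28677261e-04  9.90368091e-01  1.38457058e-01  1.91810537e-05]
```

View pics/top0.png

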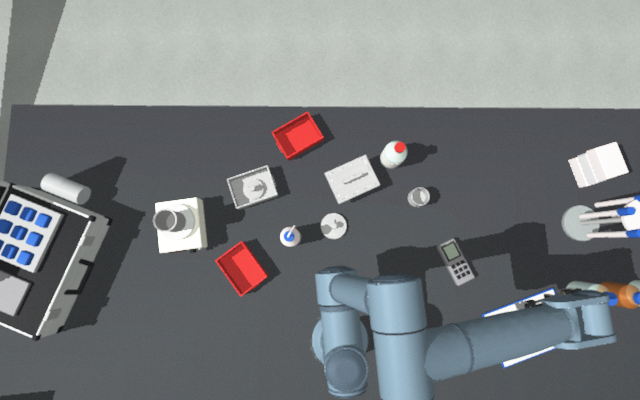

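View pics/scene0.png

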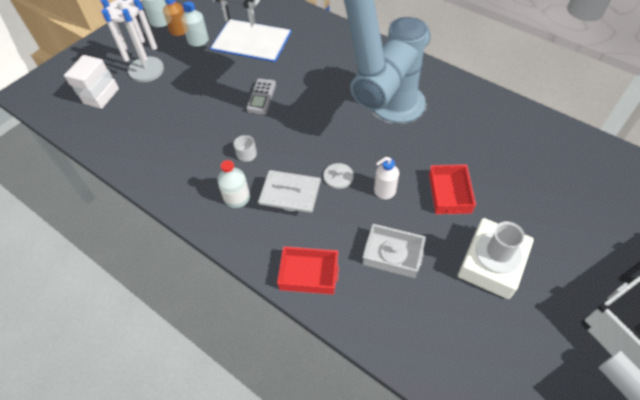

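Top view: the steel box is at (252,187) with a round lid in it. The rectangular lid is at (352,179) across a jar, next to the red-capped bottle at (394,154). A round lid lies on the bench at (333,226), an open jar stands at (419,197), and the wash bottle is at (290,237). The box-shaped things are at (252,187) steel, (298,136) red and (242,269) red. Steel fits the description; the red ones are decoys. I'll confirm this in one enlarged crop and measure.

```bash
cat > h.py <<'E'
from workcell import env
import cv2,numpy as np
from scipy.spatial.transform import Rotation as R
def tool():
    s=env.sense();q=s['tool_rot'];T=np.eye(4);T[:3,:3]=R.from_quat([q[1],q[2],q[3],q[0]]).as_matrix();T[:3,3]=s['tool_pos'];return T
def cam(n,T=None):
    c=env.calibration(n)
    W=np.linalg.inv(c['extrinsics']) if n!='wrist' else (tool() if T is None else T)@c['T_tool_cam']
    return c,W
def onplane(n,px,z,T=None):
    c,W=cam(n,T);px=np.atleast_2d(np.array(px,float))
    d=np.c_[(px[:,0]-c['cx'])/c['fx'],(px[:,1]-c['cy'])/c['fy'],np.ones(len(px))]@W[:3,:3].T
    o=W[:3,3];return o+d*((z-o[2])/d[:,2])[:,None]
def proj(n,P,T=None):
    c,W=cam(n,T);p=(np.atleast_2d(P)-W[:3,3])@W[:3,:3]
    return np.c_[p[:,0]/p[:,2]*c['fx']+c['cx'],p[:,1]/p[:,2]*c['fy']+c['cy']]
E
python3 - <<'E'
from h import *
im=cv2.imread('pics/top0.png')
cv2.imwrite('pics/crop0.png',cv2.resize(im[125:260,215:445],None,fx=3.4,fy=3.4,interpolation=cv2.INTER_CUBIC))
g=cv2.cvtColor(im,cv2.COLOR_BGR2HSV)
m=((g[...,1]<50)&(g[...,2]>95)).astype(np.uint8)
for c in cv2.findContours(m,cv2.RETR_EXTERNAL,cv2.CHAIN_APPROX_NONE)[0]:
    if 80<cv2.contourArea(c)<4000:
        x,y,w,h=cv2.boundingRect(c)
        if 140<x<480 and 110<y<300:
            print((x,y,w,h),cv2.contourArea(c),cv2.minAreaRect(c),cv2.fitEllipse(c)[:2])
for nm,p,z in [('box',(252,187),.05),('lidbox',(352,179),.077),('bench lid',(333,226),.012),('jar',(419,197),.065),('wash',(290,237),.18),('bottle',(399,148),.18)]: print(nm,onplane('top',p,z)[0].round(3))
E
```

```text
(438, 238, 37, 49) 857.5 ((454.3275451660156, 262.05078125), (47.15676498413086, 21.418912887573242), 61.50436782836914) ((455.90087890625, 263.22698974609375), (21.663715362548828, 56.17491149902344))
(407, 187, 23, 22) 350.0 ((418.1000671386719, 196.70001220703125), (19.230182647705078, 22.807893753051758), 63.43495178222656) ((417.9612121582031, 196.88827514648438), (19.552339553833008, 23.02170181274414))
(226, 165, 52, 44) 1434.0 ((251.55003356933594, 186.65000915527344), (33.203914642333984, 46.80170822143555), 71.56504821777344) ((251.60360717773438, 186.5191192626953), (37.370941162109375, 53.25519943237305))
(324, 154, 57, 53) 1602.0 ((352.0975341796875, 179.87808227539062), (38.13429641723633, 47.213890075683594), 65.224853515625) ((351.28228759765625, 179.17123413085938), (40.723480224609375, 56.0538215637207))
(380, 140, 28, 30) 450.5 ((392.66815185546875, 154.5221405029297), (24.082454681396484, 28.880130767822266), 41.18592834472656) ((392.536865234375, 154.72901916503906), (23.767887115478516, 29.158178329467773))
box [0.578 0.339 0.05 ]
lidbox [ 0.607 -0.045  0.077]
bench lid [0.431 0.024 0.012]
jar [ 0.541 -0.302  0.065]
wash [0.384 0.18  0.18 ]
bottle [ 0.702 -0.203  0.18 ]
```

View pics/crop0.png

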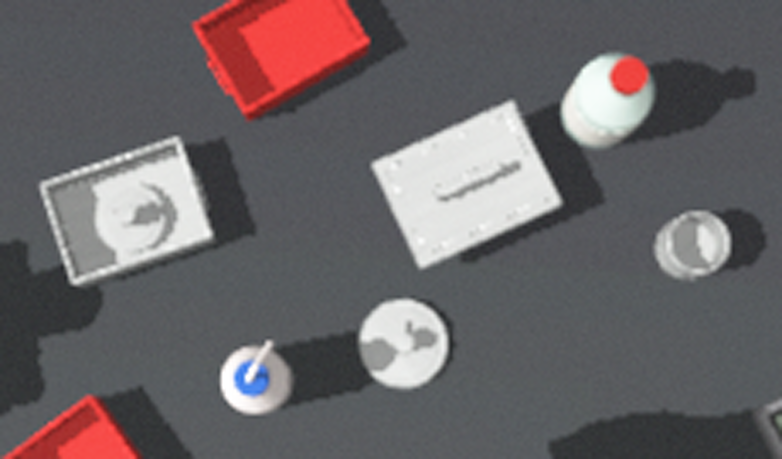

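Candidates:
- **Box:** the steel one at (252,187). The red ones are decoys.
- **Lid on the bench:** 26.5 px, about 104 mm, so lid_large.
- **Open jar:** about 21 px, about 75 mm, so jar_small.
- **By elimination:** lid_small is in the box, and jar_large is under lid_box.

Order: lid_small to jar_small, lid_box to box, lid_large to jar_large. First I'll look with the wrist camera over jar_small.

```bash
cat >> h.py <<'E'
def rel(p,yaw=None):
    T=tool();d=T[:3,:3].T@(np.array(p)-T[:3,3])/.4
    x=T[:3,0];y0=np.degrees(np.arctan2(x[1],x[0]))
    out='shift %s yaw %.2f'%(d.round(4).tolist(),y0)
    if yaw is not None:
        a=np.radians(yaw);Rd=np.array([[np.cos(a),np.sin(a),0],[np.sin(a),-np.cos(a),0],[0,0,-1]])
        out+=' turn %s'%(R.from_matrix(T[:3,:3].T@Rd).as_rotvec()/np.pi).round(4).tolist()
    print(out)
E
python3 -c "
from h import *
rel([.541,-.302,.27],110)"
```

```text
shift [1.0934, -0.527, -0.1276] yaw 15.92 turn [-0.0003, -0.0005, -0.5227]
```

```bash
python3 -m inch '[0.12,-0.06,-0.05,0,0,-0.058, 0.25,-0.12,-0.1,0,0,-0.116, 0.38,-0.18,-0.128,0,0,-0.174, 0.5,-0.25,-0.128,0,0,-0.232, 0.63,-0.32,-0.128,0,0,-0.29, 0.75,-0.4,-0.128,0,0,-0.348, 0.88,-0.46,-0.128,0,0,-0.406, 1.0,-0.527,-0.128,0,0,-0.464, 1.0,-0.527,-0.128,0,0,-0.5227, 1.0,-0.527,-0.128,0,0,-0.5227, 1.0,-0.527,-0.128,0,0,-0.5227]' 40 15
python3 - <<'E'
from h import *
T=tool();im=env.capture('wrist');cv2.imwrite('pics/w1.png',im);np.save('w1.npy',T);print(T.round(3).tolist())
rel([.56,.335,.27])
E
```

```text
t: 1.48
tool_pos: [0.5047, -0.313, 0.2704]
tool_rot: [-0.0, 0.575, 0.818, 0.0]
contact_force: [0.1, -0.1, 0.1]
width: 0.0401
grasp_force: 0.0
[[-0.339, 0.941, -0.0, 0.505], [0.941, 0.339, 0.0, -0.313], [0.0, -0.0, -1.0, 0.27], [0.0, 0.0, 0.0, 1.0]]
shift [1.4774, 0.6796, 0.0016] yaw 109.82
```

View pics/w1.png

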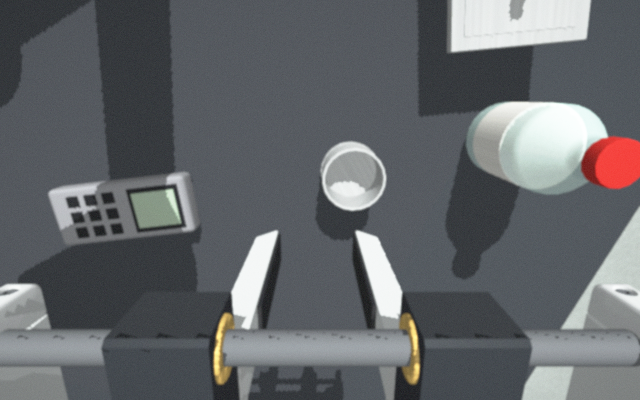

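Wrist view: jar_small's rim is near (353,176) and about 64 px wide. The meter is on the left, the bottle on the right, and the corner of lid_box is at the top right. I'll fit the rim, then go to the box.

```bash
cat >> h.py <<'E'
from scipy.optimize import least_squares
def circ(im,T,px,z,r,win=.02,n='wrist'):
    """edge points cast on plane z, robust circle of radius r near guess pixel"""
    c0=onplane(n,px,z,T)[0][:2]
    e=cv2.Canny(cv2.GaussianBlur(im,(3,3),0),40,110);v,u=np.nonzero(e)
    P=onplane(n,np.c_[u,v],z,T)[:,:2]
    for w in (win,win/2,.004,.002):
        d=np.hypot(*(P-c0).T)-r;Q=P[abs(d)<w]
        c0=least_squares(lambda c:np.hypot(*(Q-c).T)-r,c0,loss='soft_l1',f_scale=.001).x
    a=np.arctan2(*(Q-c0).T[::-1]);k=len(set((a/np.pi*18).astype(int)))
    fr=least_squares(lambda c:np.hypot(Q[:,0]-c[0],Q[:,1]-c[1])-c[2],[*c0,r],loss='soft_l1',f_scale=.001).x
    return c0.round(4),len(Q),k,fr.round(4)
E
python3 - <<'E'
from h import *
T=np.load('w1.npy');im=cv2.imread('pics/w1.png')
for r in (.035,.032):print(circ(im,T,(353,176),.065,r,.006))
E
python3 -m inch '[0.14,0.07,0,0,0,0, 0.28,0.13,0,0,0,0, 0.42,0.2,0,0,0,0, 0.56,0.26,0,0,0,0, 0.7,0.33,0,0,0,0, 0.84,0.39,0,0,0,0, 0.98,0.45,0,0,0,0]'
python3 -m inch '[0.14,0.07,0,0,0,0, 0.28,0.13,0,0,0,0, 0.42,0.2,0,0,0,0, 0.5,0.23,0,0,0,0, 0.5,0.23,0,0,0,0]'
python3 - <<'E'
from h import *
T=tool();im=env.capture('wrist');cv2.imwrite('pics/w2.png',im);np.save('w2.npy',T);print(T.round(3).tolist())
E
```

```text
(array([ 0.5439, -0.3045]), 227, 35, array([ 0.5439, -0.3045,  0.0353]))
(array([ 0.5435, -0.3038]), 193, 34, array([ 0.5437, -0.3039,  0.0314]))
t: 2.4
tool_pos: [0.5401, 0.1185, 0.2709]
tool_rot: [0.0, 0.575, 0.818, 0.0]
contact_force: [1.0, -0.3, 0.2]
width: 0.0397
grasp_force: 0.0
t: 3.02
tool_pos: [0.558, 0.3379, 0.2702]
tool_rot: [-0.0, 0.573, 0.819, -0.0]
contact_force: [-0.2, -0.8, -0.2]
width: 0.0398
grasp_force: 0.0
[[-0.343, 0.939, -0.001, 0.558], [0.939, 0.343, -0.0, 0.338], [-0.0, -0.001, -1.0, 0.27], [0.0, 0.0, 0.0, 1.0]]
```

View pics/w2.png

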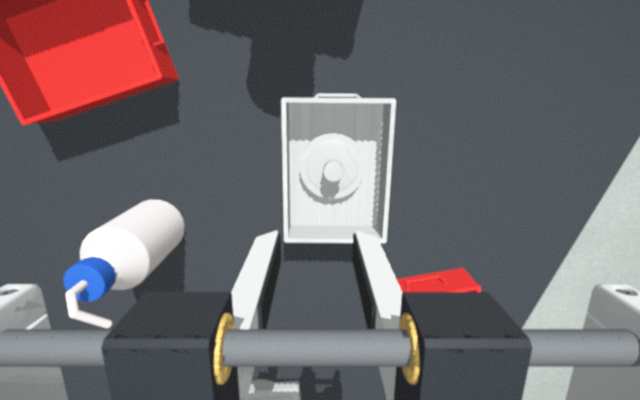

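The box rim corners are near (281,98), (396,99), (386,242) and (285,242). The lid in it has its knob at (333,171) and its disc centred at about (333,168).

```bash
python3 - <<'E'
from h import *
T=np.load('w2.npy');im=cv2.imread('pics/w2.png')
print('knob',circ(im,T,(333,171),.045,.012,.006))
print('disc s',circ(im,T,(333,168),.015,.0405,.008))
print('disc L',circ(im,T,(333,168),.015,.0505,.008))
Q=onplane('wrist',[(281,98),(396,99),(386,242),(285,242)],.05,T)[:,:2]
print(Q.round(3).tolist(),np.linalg.norm(Q-np.roll(Q,-1,0),axis=1).round(4),Q.mean(0))
# box rim: bright mask, edges
g=cv2.cvtColor(im,cv2.COLOR_BGR2GRAY);print(g[60:110:4,330],g[170,270:300:2],g[170,380:404:2],g[225:260:2,330])
E
```

```text
knob (array([0.5738, 0.3436]), 64, 28, array([0.5735, 0.3436, 0.0114]))
disc s (array([0.575 , 0.3438]), 141, 23, array([0.5751, 0.3438, 0.0407]))
disc L (array([0.5775, 0.3463]), 96, 15, array([0.5777, 0.3461, 0.0502]))
[[0.494, 0.4], [0.61, 0.441], [0.665, 0.286], [0.551, 0.244]] [0.1229 0.1649 0.121  0.166 ] [0.57973632 0.34274596]
[ 85  83  85  91  91  86  93  90 115 203 243 159 159] [ 92  87  88  88  86  88 172 245 233 140 224 232 231 233 235] [131 115 112 161 237 224 111  85  89  88  91  93] [229 221 220 221 219 220 220 242 241 121  56  60  57  62  59  57  61  57]
```

```bash
python3 -c "
from h import *
rel([.5743,.3437,.033])"
```

```text
shift [0.0034, 0.0442, 0.5932] yaw 109.98
```

```bash
python3 -m inch '[0.003,0.044,0.14,0,0,0, 0.003,0.044,0.28,0,0,0, 0.003,0.044,0.42,0,0,0, 0.003,0.044,0.53,0,0,0, 0.003,0.044,0.575,0,0,0, 0.003,0.044,0.593,0,0,0, 0.003,0.044,0.593,0,0,0]'
python3 -m inch '[0,0,0,0,0,0, 0,0,0,0,0,0, 0,0,0,0,0,0, 0,0,0,0,0,0]' 10 20
```

```text
t: 3.95
tool_pos: [0.5755, 0.3438, 0.035]
tool_rot: [0.001, 0.574, 0.819, 0.001]
contact_force: [0.8, 0.7, 0.3]
width: 0.0398
grasp_force: 0.0
t: 4.45
tool_pos: [0.5753, 0.3443, 0.035]
tool_rot: [0.001, 0.574, 0.819, 0.001]
contact_force: [-0.1, -0.1, 6.0]
width: 0.023
grasp_force: 20.0
```

```bash
python3 -m inch '[0,0,-0.04,0,0,0, 0,0,-0.12,0,0,0, 0,0,-0.26,0,0,0, -0.08,-0.05,-0.38,0,0,0, -0.2,-0.1,-0.46,0,0,0, -0.34,-0.15,-0.5,0,0,0, -0.48,-0.2,-0.5,0,0,0, -0.62,-0.26,-0.5,0,0,0, -0.76,-0.32,-0.5,0,0,0, -0.9,-0.38,-0.5,0,0,0, -0.99,-0.41,-0.5,0,0,0]'
python3 -c "
from h import *
rel([.5438,-.3042,.18])"
```

```text
t: 5.82
tool_pos: [0.5549, -0.0868, 0.2339]
tool_rot: [0.0, 0.574, 0.819, -0.0]
contact_force: [0.5, 1.3, -1.6]
width: 0.0233
grasp_force: 20.0
shift [-0.5017, -0.211, 0.1347] yaw 109.89
```

```bash
python3 -m inch '[-0.14,-0.06,0,0,0,0, -0.28,-0.12,0,0,0,0, -0.4,-0.17,0.04,0,0,0, -0.49,-0.206,0.1,0,0,0, -0.502,-0.211,0.134,0,0,0, -0.502,-0.211,0.134,0,0,0, -0.502,-0.211,0.134,0,0,0]'
python3 - <<'E'
from h import *
T=tool();im=env.capture('wrist');cv2.imwrite('pics/w3.png',im);np.save('w3.npy',T);print(T.round(4).tolist())
cv2.imwrite('pics/w3c.png',cv2.resize(im[120:360,180:500],None,fx=2,fy=2))
print(proj('wrist',[T[:3,3]+[0,0,-.031+.012]],T))
E
```

```text
t: 6.7
tool_pos: [0.5456, -0.3009, 0.1808]
tool_rot: [0.001, 0.573, 0.82, 0.0]
contact_force: [0.2, 0.5, -0.2]
width: 0.0238
grasp_force: 20.0
[[-0.3435, 0.9392, 0.001, 0.5456], [0.9392, 0.3435, -0.0005, -0.3009], [-0.0008, 0.0007, -1.0, 0.1808], [0.0, 0.0, 0.0, 1.0]]
[[318.25509622 243.26146775]]
```

View pics/w3c.png

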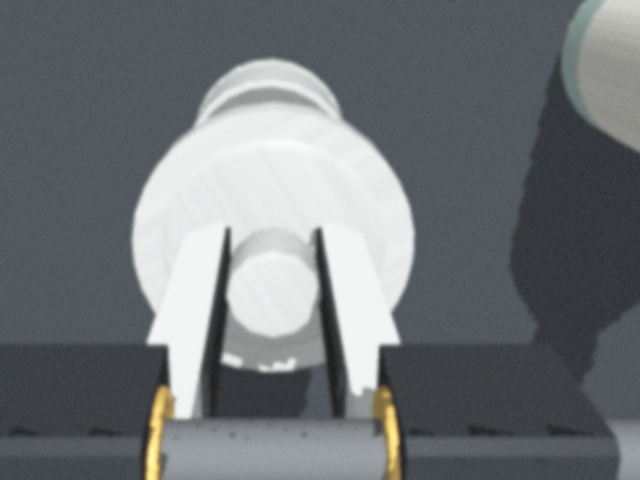

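The held lid's disc centre is at about (316,240) in the full image, with the jar's far rim peeking out above it. I'll fit both.

```bash
python3 - <<'E'
from h import *
T=np.load('w3.npy');im=cv2.imread('pics/w3.png')
z=T[2,3]-.031+.012
for r,zz in((.0405,z),(.0405,z-.002)):print('disc',circ(im,T,(316,240),zz,r,.006))
print('knob',circ(im,T,(317,266),T[2,3]+.011,.012,.005))
print('tcp',T[:2,3])
rel([.5438,-.3042,.09])
E
```

```text
disc (array([ 0.5442, -0.3004]), 487, 33, array([ 0.5442, -0.3004,  0.0405]))
disc (array([ 0.5443, -0.3008]), 462, 33, array([ 0.5444, -0.3009,  0.0407]))
knob (array([ 0.5442, -0.3007]), 180, 35, array([ 0.5442, -0.3008,  0.0116]))
tcp [ 0.54563697 -0.3009091 ]
shift [-0.0054, -0.0076, 0.2278] yaw 110.10
```

```bash
python3 -m inch '[-0.008,-0.004,0.1,0,0,0, -0.008,-0.004,0.16,0,0,0, -0.008,-0.004,0.18,0,0,0, -0.008,-0.004,0.18,0,0,0, -0.008,-0.004,0.18,0,0,0]'
python3 - <<'E'
from h import *
T=tool();im=env.capture('wrist');cv2.imwrite('pics/w4.png',im);np.save('w4.npy',T);print(T[:3,3])
z=T[2,3]-.032+.012
p=proj('wrist',[T[:3,3]+[0,0,-.02]],T)[0]
print('disc',circ(im,T,p,z,.0405,.006))
print('knob',circ(im,T,proj('wrist',[T[:3,3]+[0,0,.01]],T)[0],T[2,3]+.01,.012,.005))
E
```

```text
t: 7.38
tool_pos: [0.5456, -0.306, 0.1097]
tool_rot: [0.001, 0.573, 0.819, -0.0]
contact_force: [0.1, -0.7, -0.2]
width: 0.0234
grasp_force: 20.0
[ 0.5456186  -0.30596556  0.10965327]
disc (array([ 0.5446, -0.3066]), 449, 33, array([ 0.5446, -0.3066,  0.0406]))
knob (array([ 0.5444, -0.3063]), 174, 35, array([ 0.5444, -0.3063,  0.0117]))
```

```bash
python3 -m inch '[0.005,-0.001,0.015,0,0,0, 0.005,-0.001,0.03,0,0,0, 0.005,-0.001,0.04,0,0,0, 0.005,-0.001,0.05,0,0,0, 0.005,-0.001,0.056,0,0,0, 0.005,-0.001,0.058,0,0,0, 0.005,-0.001,0.058,0,0,0]'
```

```text
t: 8.3
tool_pos: [0.5439, -0.3042, 0.0871]
tool_rot: [0.0, 0.573, 0.819, -0.0]
contact_force: [-5.5, 2.9, 12.2]
width: 0.0233
grasp_force: 20.0
```

```bash
python3 -m inch '[0,0,-0.001,0,0,0, 0,0,-0.001,0,0,0, 0,0,-0.001,0,0,0, 0,0,-0.001,0,0,0]' 44 
python3 -m inch '[0,0,-0.05,0,0,0, 0,0,-0.18,0,0,0, 0,0,-0.32,0,0,0, 0,0,-0.45,0,0,0, 0,0,-0.45,0,0,0]'
python3 - <<'E'
from h import *
T=tool();im=env.capture('wrist');cv2.imwrite('pics/w5.png',im);np.save('w5.npy',T)
c=proj('wrist',[[.5438,-.3042,.067]],T)[0]
print('lid top',circ(im,T,c,.067,.0405,.006));print('knob',circ(im,T,proj('wrist',[[.5438,-.3042,.097]],T)[0],.097,.012,.005))
rel([.607,-.06,.29])
E
```

```text
t: 8.8
tool_pos: [0.5435, -0.3037, 0.0848]
tool_rot: [-0.0, 0.574, 0.819, 0.0]
contact_force: [0.2, -0.1, 0.7]
width: 0.044
grasp_force: 0.0
t: 9.43
tool_pos: [0.5458, -0.3055, 0.273]
tool_rot: [0.006, 0.573, 0.819, -0.0]
contact_force: [-0.5, -0.4, 0.2]
width: 0.0436
grasp_force: 0.0
lid top (array([ 0.5424, -0.3041]), 276, 35, array([ 0.5424, -0.3041,  0.041 ]))
knob (array([ 0.5416, -0.3043]), 86, 31, array([ 0.5416, -0.3042,  0.0115]))
shift [0.5208, 0.3558, -0.054] yaw 110.01
```

```bash
python3 -m inch '[0.12,0.08,-0.02,0,0,0, 0.24,0.16,-0.05,0,0,0, 0.36,0.24,-0.054,0,0,0, 0.47,0.32,-0.054,0,0,0, 0.52,0.355,-0.054,0,0,0, 0.52,0.355,-0.054,0,0,0, 0.52,0.355,-0.054,0,0,0]' 44
python3 - <<'E'
from h import *
T=tool();im=env.capture('wrist');cv2.imwrite('pics/w6.png',im);np.save('w6.npy',T);print(T.round(3).tolist())
E
```

```text
t: 10.35
tool_pos: [0.6053, -0.0605, 0.2857]
tool_rot: [-0.001, 0.574, 0.819, -0.0]
contact_force: [0.0, -0.9, 0.1]
width: 0.0443
grasp_force: 0.0
[[-0.341, 0.94, -0.002, 0.605], [0.94, 0.341, 0.0, -0.061], [0.001, -0.002, -1.0, 0.286], [0.0, 0.0, 0.0, 1.0]]
```

View pics/w6.png

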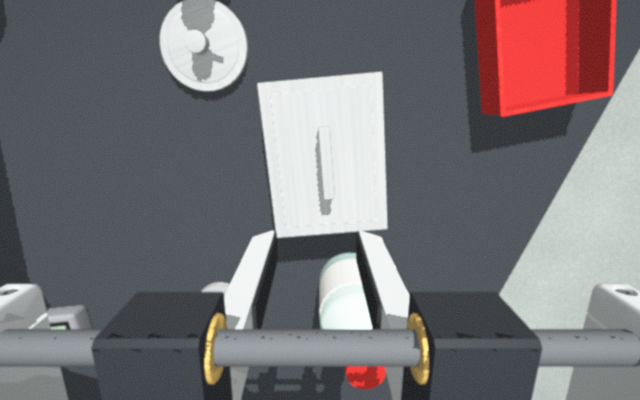

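The rectangular lid's corners are near (258,83), (383,72), (387,229) and (276,238). The handle runs from (324,127) to (327,199). lid_large is at the top left at (203,45).

```bash
cat >> h.py <<'E'
def quad(im,T,z,pts,pad=4):
    """subpixel line fits: along each guessed side find the strongest gradient; sides fitted, corners intersected"""
    g=cv2.GaussianBlur(cv2.cvtColor(im,cv2.COLOR_BGR2GRAY),(3,3),0).astype(np.float32);pts=np.array(pts,float);L=[]
    for i in range(4):
        a,b=pts[i],pts[(i+1)%4];d=(b-a)/np.linalg.norm(b-a);n=np.array([d[1],-d[0]])
        s=np.linspace(.12,.88,60);o=np.arange(-pad,pad+.01,.25)
        X=a+s[:,None,None]*(b-a)+o[None,:,None]*n
        v=cv2.remap(g,X[...,0].astype(np.float32),X[...,1].astype(np.float32),cv2.INTER_LINEAR)
        k=np.abs(np.gradient(v,axis=1)).argmax(1);E=X[np.arange(60),k]
        P=onplane('wrist',E,z,T)[:,:2].astype(np.float32)
        l=cv2.fitLine(P,cv2.DIST_HUBER,0,.01,.01).ravel();L.append(l)
    C=[]
    for i in range(4):
        l,m=L[i-1],L[i];t=np.linalg.solve(np.c_[l[:2],-m[:2]],m[2:]-l[2:]);C.append(l[2:]+t[0]*l[:2])
    C=np.array(C);print('corners',C.round(4).tolist(),'sides',np.linalg.norm(C-np.roll(C,-1,0),axis=1).round(4),'centre',C.mean(0).round(4))
    print('dirs deg',[round(float(np.degrees(np.arctan2(l[1],l[0]))%180),2) for l in L])
E
python3 - <<'E'
from h import *
T=np.load('w6.npy');im=cv2.imread('pics/w6.png')
quad(im,T,.067,[(258,83),(383,72),(387,229),(276,238)],5)
quad(im,T,.097,[(319,127),(330,126.5),(333,198),(322.5,199.5)],3)
T2=np.load('w2.npy');i2=cv2.imread('pics/w2.png')
print('box');quad(i2,T2,.05,[(281,98),(396,99),(386,242),(285,242)],5)
for z in(.012,.010):print('large',circ(im,T,(203,45),z,.0505,.008))
print(onplane('wrist',(195,41),.042,T))
E
```

```text
corners [[0.5116000175476074, 0.007799999788403511], [0.6313999891281128, 0.06340000033378601], [0.7059999704360962, -0.09709999710321426], [0.5860000252723694, -0.15109999477863312]] sides [0.1321 0.177  0.1315 0.1754] centre [ 0.6088 -0.0443]
dirs deg [24.9, 114.93, 24.21, 115.11]
corners [[0.5878000259399414, -0.011599999852478504], [0.5968000292778015, -0.00839999970048666], [0.6284000277519226, -0.07450000196695328], [0.6195999979972839, -0.0803999975323677]] sides [0.0096 0.0732 0.0105 0.0759] centre [ 0.6082 -0.0437]
dirs deg [19.02, 115.52, 34.23, 114.84]
box
corners [[0.4916999936103821, 0.4050000011920929], [0.6092000007629395, 0.4422000050544739], [0.6646999716758728, 0.28540000319480896], [0.5490000247955322, 0.24310000240802765]] sides [0.1232 0.1663 0.1232 0.1717] centre [0.5787 0.3439]
dirs deg [17.55, 109.49, 20.04, 109.47]
large (array([0.4315, 0.0251]), 306, 31, array([0.4314, 0.0252, 0.051 ]))
large (array([0.4308, 0.0251]), 307, 31, array([0.4308, 0.0253, 0.0512]))
[[0.43210426 0.02572241 0.042     ]]
```

```bash
python3 - <<'E'
from h import *
rel([.6085,-.0440,.087],115)
T2=np.load('w2.npy');i2=cv2.imread('pics/w2.png')
quad(i2,T2,.05,[(282,98.5),(395,99),(386,241.5),(285.5,241.5)],2)
cv2.imwrite('pics/boxc.png',cv2.resize(i2[85:255,265:415],None,fx=3.5,fy=3.5,interpolation=cv2.INTER_CUBIC))
E
```

```text
shift [0.0368, 0.0222, 0.4976] yaw 109.92 turn [-0.0003, -0.0001, -0.0282]
corners [[0.4934000074863434, 0.39969998598098755], [0.609000027179718, 0.4422999918460846], [0.6647999882698059, 0.28540000319480896], [0.5491999983787537, 0.24320000410079956]] sides [0.1232 0.1666 0.123  0.1661] centre [0.5791 0.3426]
dirs deg [20.26, 109.55, 20.04, 109.63]
```

View pics/boxc.png

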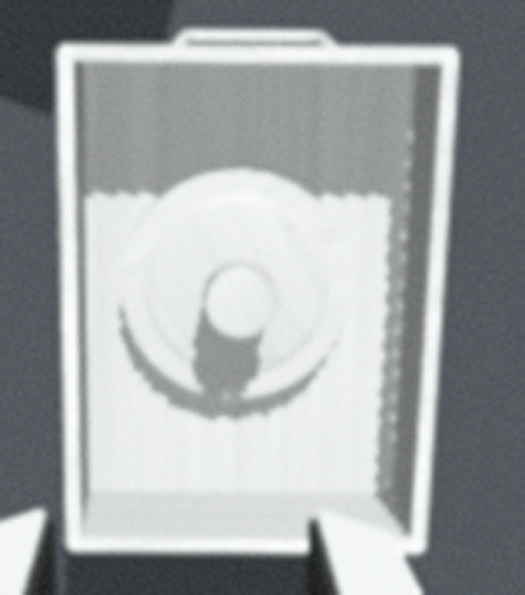

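The crop shows the steel box rim with a tab at its far end, lid_small inside it before I moved it, and clean rim edges. Box centre is (0.579,0.3426), yaw 109.6°. Now I'll grasp the bar.

```bash
python3 -m inch '[0.037,0.022,0.12,0,0,-0.028, 0.037,0.022,0.25,0,0,-0.028, 0.037,0.022,0.38,0,0,-0.028, 0.037,0.022,0.46,0,0,-0.028, 0.037,0.022,0.49,0,0,-0.028, 0.037,0.022,0.4976,0,0,-0.028, 0.037,0.022,0.4976,0,0,-0.028]'
python3 -m inch '[0,0,0,0,0,0, 0,0,0,0,0,0, 0,0,0,0,0,0, 0,0,0,0,0,0, 0,0,0,0,0,0]' 4 40
python3 -m inch '[0,0,-0.02,0,0,0, 0,0,-0.06,0,0,0, 0,0,-0.14,0,0,0, 0,0,-0.26,0,0,0, 0,0,-0.38,0,0,0, 0,0,-0.46,0,0,0, 0,0,-0.46,0,0,0]'
python3 -c "
from h import *
rel([.5791,.3426,.27],109.6)"
```

```text
t: 11.28
tool_pos: [0.6101, -0.0434, 0.0892]
tool_rot: [0.001, 0.537, 0.843, 0.0]
contact_force: [-0.0, 0.0, -0.0]
width: 0.044
grasp_force: 0.0
t: 11.9
tool_pos: [0.6093, -0.0428, 0.0879]
tool_rot: [0.0, 0.537, 0.844, 0.0]
contact_force: [-0.6, -0.0, 1.8]
width: 0.0117
grasp_force: 40.0
t: 12.78
tool_pos: [0.6106, -0.0432, 0.2759]
tool_rot: [0.004, 0.537, 0.844, 0.001]
contact_force: [0.4, 0.1, -2.4]
width: 0.0116
grasp_force: 40.0
shift [0.9072, 0.3369, 0.0124] yaw 115.05 turn [0.0019, 0.0014, 0.0303]
```

```bash
python3 -m inch '[0.06,0.02,0,0,0,0, 0.18,0.07,0,0,0,0.01, 0.32,0.12,0,0,0,0.02, 0.46,0.17,0,0,0,0.03, 0.6,0.22,0,0,0,0.03, 0.74,0.27,0,0,0,0.03, 0.85,0.315,0.06,0,0,0.03, 0.907,0.337,0.16,0,0,0.03, 0.907,0.337,0.25,0,0,0.03, 0.907,0.337,0.28,0,0,0.03, 0.907,0.337,0.28,0,0,0.03, 0.907,0.337,0.28,0,0,0.03]'
python3 - <<'E'
from h import *
T=tool();im=env.capture('wrist');cv2.imwrite('pics/w7.png',im);np.save('w7.npy',T);print(T.round(4).tolist())
zt=T[2,3]-.021
o=T[:3,3]+[0,0,-.021]
print(proj('wrist',[o+T[:3,0]*a*.0875+T[:3,1]*b*.0655 for a,b in((1,-1),(1,1),(-1,1),(-1,-1))],T).round())
E
```

```text
t: 14.28
tool_pos: [0.5788, 0.3429, 0.1615]
tool_rot: [0.001, 0.576, 0.817, 0.001]
contact_force: [-0.5, 0.1, -1.8]
width: 0.0113
grasp_force: 40.0
[[-0.3355, 0.942, 0.0027, 0.5788], [0.942, 0.3355, 0.0011, 0.3429], [0.0001, 0.0029, -1.0, 0.1615], [0.0, 0.0, 0.0, 1.0]]
[[190.  83.]
 [447.  83.]
 [419. 367.]
 [217. 367.]]
```

View pics/w7.png

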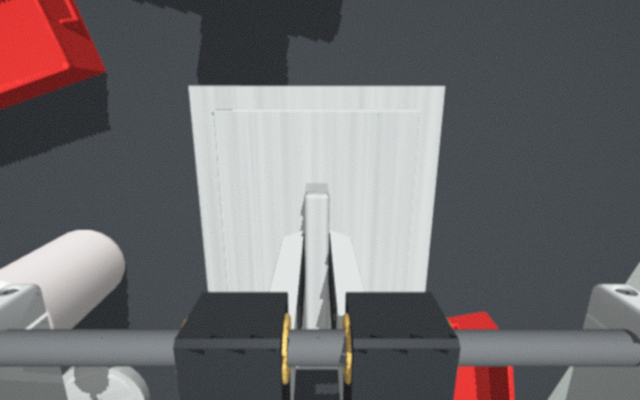

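The lid's far edge runs (189,86) to (445,86) and its sides are visible down to about row 290. It is carried level and nearly square to the tool. I'll refine that.

```bash
python3 - <<'E'
from h import *
T=np.load('w7.npy');im=cv2.imread('pics/w7.png')
import h
h.np=np
zt=T[2,3]-.021
# use upper part only: lower guess points on the sides at row 280
quad(im,T,zt,[(189.5,86),(445,86),(428,280),(208,280)],4)
Q=onplane('wrist',[(189.5,86),(445,86)],zt,T)[:,:2];print(Q,np.linalg.norm(Q[0]-Q[1]))
print('pred centre from edge',Q.mean(0)-.0875*T[:2,0])
E
```

```text
corners [[0.4869000017642975, 0.4016999900341034], [0.6110000014305115, 0.4458000063896179], [0.6477000117301941, 0.34150001406669617], [0.5239999890327454, 0.2980000078678131]] sides [0.1317 0.1105 0.1312 0.1101] centre [0.5674 0.3718]
dirs deg [19.58, 109.39, 19.38, 109.66]
[[0.48787    0.40188111]
 [0.61100677 0.44568387]] 0.1306956202130879
pred centre from edge [0.57879493 0.34135408]
```

```bash
python3 -m inch '[0.002,0.003,0.08,0,0,0, 0.002,0.003,0.14,0,0,0, 0.002,0.003,0.16,0,0,0, 0.002,0.003,0.16,0,0,0, 0.002,0.003,0.16,0,0,0]'
python3 - <<'E'
from h import *
T=tool();im=env.capture('wrist');cv2.imwrite('pics/w8.png',im);np.save('w8.npy',T);print(T[:3,3].round(4))
zt=T[2,3]-.021
P=lambda a,b:proj('wrist',[T[:3,3]+[0,0,-.021]+T[:3,0]*(a-.0013)+T[:3,1]*(b-.0005)],T)[0]
quad(im,T,zt,[P(.0875,-.0655),P(.0875,.0655),P(-.02,.0655),P(-.02,-.0655)],4)
E
```

```text
t: 14.95
tool_pos: [0.5796, 0.3445, 0.0975]
tool_rot: [0.001, 0.576, 0.817, 0.001]
contact_force: [0.9, -0.2, -1.5]
width: 0.0114
grasp_force: 40.0
[0.5796 0.3445 0.0975]
corners [[0.4878000020980835, 0.4032000005245209], [0.6116999983787537, 0.4474000036716461], [0.6470000147819519, 0.34779998660087585], [0.5238000154495239, 0.3019999861717224]] sides [0.1316 0.1057 0.1314 0.1074] centre [0.5676 0.3751]
dirs deg [19.64, 109.48, 20.38, 109.61]
```

```bash
python3 -m inch '[0,0,0.015,0,0,0, 0,0,0.03,0,0,0, 0,0,0.042,0,0,0, 0,0,0.052,0,0,0, 0,0,0.059,0,0,0, 0,0,0.063,0,0,0, 0,0,0.063,0,0,0]'
```

```text
t: 15.88
tool_pos: [0.5785, 0.3441, 0.0728]
tool_rot: [-0.0, 0.576, 0.817, -0.001]
contact_force: [-7.5, -2.8, 10.5]
width: 0.0116
grasp_force: 40.0
```

Seated: z is 0.0728 against the expected 0.073. Release, rise and check.

```bash
python3 -m inch '[0,0,0,0,0,0, 0,0,0,0,0,0, 0,0,0,0,0,0, 0,0,0,0,0,0]' 44
python3 -m inch '[0,0,-0.05,0,0,0, 0,0,-0.18,0,0,0, 0,0,-0.32,0,0,0, 0,0,-0.46,0,0,0, 0,0,-0.54,0,0,0, 0,0,-0.54,0,0,0]'
python3 - <<'E'
from h import *
T=tool();im=env.capture('wrist');cv2.imwrite('pics/w9.png',im);np.save('w9.npy',T);print(T[:3,3].round(4))
c=np.array([.579,.3426]);u=np.array([np.cos(np.radians(109.6)),np.sin(np.radians(109.6))]);v=np.array([u[1],-u[0]])
quad(im,T,.052,proj('wrist',[[*(c+a*.0875*u+b*.0655*v),.052] for a,b in((1,-1),(1,1),(-1,1),(-1,-1))],T),5)
rel([.46,-.03,.28])
E
```

```text
t: 16.38
tool_pos: [0.5785, 0.344, 0.0702]
tool_rot: [-0.0, 0.576, 0.817, -0.0]
contact_force: [-0.4, 0.2, -0.0]
width: 0.0434
grasp_force: 0.0
t: 17.12
tool_pos: [0.58, 0.3447, 0.2917]
tool_rot: [0.002, 0.576, 0.817, 0.004]
contact_force: [0.0, -0.1, -0.8]
width: 0.0438
grasp_force: 0.0
[0.58   0.3447 0.2917]
corners [[0.48570001125335693, 0.40389999747276306], [0.6104999780654907, 0.4465000033378601], [0.6692000031471252, 0.2816999852657318], [0.5447999835014343, 0.23810000717639923]] sides [0.1318 0.1749 0.1318 0.176 ] centre [0.5775 0.3426]
dirs deg [18.83, 109.61, 19.33, 109.61]
shift [-0.7813, -0.5945, 0.0185] yaw 109.65
```

```bash
python3 -m inch '[-0.13,-0.07,0,0,0,0, -0.26,-0.14,0,0,0,0, -0.4,-0.22,0,0,0,0, -0.53,-0.29,0,0,0,0, -0.66,-0.36,0,0,0,0, -0.78,-0.43,0.02,0,0,0, -0.832,-0.456,0.02,0,0,0, -0.832,-0.456,0.02,0,0,0, -0.832,-0.456,0.02,0,0,0, -0.832,-0.456,0.02,0,0,0]'
python3 - <<'E'
from h import *
T=tool();im=env.capture('wrist');cv2.imwrite('pics/w10.png',im);np.save('w10.npy',T);print(T[:3,3].round(4))
for n,p,z in (('jar',(.6085,-.044),.065),('disc',(.4315,.025),.012),('knob',(.4315,.025),.042)):
    q=proj('wrist',[[*p,z]],T)[0];print(n,q.round())
    for r in {'jar':(.045,.042),'disc':(.0505,),'knob':(.012,)}[n]:print(circ(im,T,q,z,r,.012 if r>.02 else .005))
E
```

```text
t: 18.42
tool_pos: [0.5185, -0.0296, 0.2779]
tool_rot: [-0.0, 0.575, 0.818, -0.0]
contact_force: [-0.0, -0.5, 0.4]
width: 0.0442
grasp_force: 0.0
[ 0.5185 -0.0296  0.2779]
jar [387. 211.]
(array([ 0.604 , -0.0444]), 244, 33, array([ 0.604 , -0.0445,  0.0453]))
(array([ 0.6042, -0.0449]), 204, 30, array([ 0.604 , -0.0443,  0.0412]))
disc [264.  98.]
(array([0.4314, 0.0252]), 321, 35, array([0.4314, 0.0252, 0.0509]))
knob [260.  98.]
(array([0.4314, 0.0264]), 65, 25, array([0.4313, 0.0264, 0.0121]))
```

View pics/w10.png

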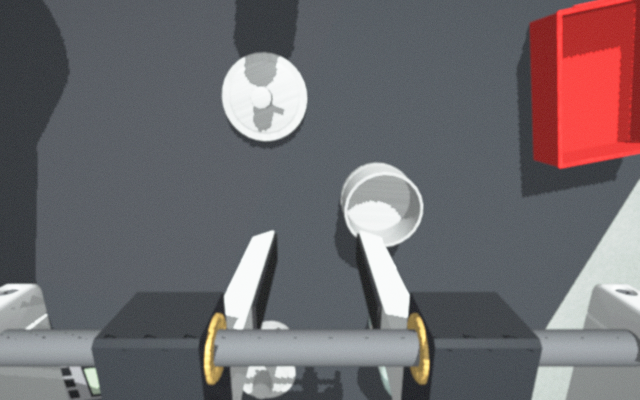

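The open jar_large is at about (383,208), empty. lid_large is at (264,98) with its knob at (261,98), and the sizes match the large ones. Now I'll grasp it.

```bash
python3 -c "
from h import *
rel([.4314,.0256,.030])"
```

```text
shift [0.2033, -0.1584, 0.6205] yaw 109.74
```

```bash
python3 -m inch '[0.08,-0.07,0.09,0,0,0, 0.16,-0.13,0.17,0,0,0, 0.203,-0.158,0.28,0,0,0, 0.203,-0.158,0.42,0,0,0, 0.203,-0.158,0.54,0,0,0, 0.203,-0.158,0.6,0,0,0, 0.203,-0.158,0.619,0,0,0, 0.203,-0.158,0.619,0,0,0]'
python3 -m inch '[0,0,0,0,0,0, 0,0,0,0,0,0, 0,0,0,0,0,0, 0,0,0,0,0,0]' 10 20
python3 -m inch '[0,0,-0.04,0,0,0, 0,0,-0.12,0,0,0, 0,0,-0.26,0,0,0, 0,0,-0.38,0,0,0, 0,0,-0.42,0,0,0, 0,0,-0.42,0,0,0]'
python3 -c "
from h import *
rel([.604,-.0445,.165])"
```

```text
t: 19.48
tool_pos: [0.4322, 0.0248, 0.0312]
tool_rot: [0.0, 0.576, 0.818, 0.0]
contact_force: [0.6, 0.2, 0.3]
width: 0.044
grasp_force: 0.0
t: 19.98
tool_pos: [0.4326, 0.0244, 0.0317]
tool_rot: [0.001, 0.576, 0.817, 0.0]
contact_force: [-0.6, 0.5, 5.9]
width: 0.0236
grasp_force: 20.0
t: 20.72
tool_pos: [0.4317, 0.0245, 0.1984]
tool_rot: [0.0, 0.576, 0.817, 0.0]
contact_force: [-0.2, 0.3, -2.7]
width: 0.0236
grasp_force: 20.0
shift [-0.3073, 0.3476, 0.0837] yaw 109.64
```

```bash
python3 -m inch '[-0.05,0.06,0,0,0,0, -0.14,0.16,0,0,0,0, -0.22,0.25,0.02,0,0,0, -0.29,0.33,0.06,0,0,0, -0.307,0.348,0.1,0,0,0, -0.307,0.348,0.2,0,0,0, -0.307,0.348,0.22,0,0,0, -0.307,0.348,0.22,0,0,0, -0.307,0.348,0.22,0,0,0]'
python3 - <<'E'
from h import *
T=tool();im=env.capture('wrist');cv2.imwrite('pics/w11.png',im);np.save('w11.npy',T);print(T[:3,3].round(4))
p=proj('wrist',[T[:3,3]+[0,0,-.02]],T)[0]
print('disc',circ(im,T,p,T[2,3]-.02,.0505,.006))
print('knob',circ(im,T,proj('wrist',[T[:3,3]+[0,0,.01]],T)[0],T[2,3]+.01,.012,.005))
E
```

```text
t: 21.85
tool_pos: [0.6048, -0.0444, 0.112]
tool_rot: [0.001, 0.576, 0.817, 0.0]
contact_force: [0.1, -0.5, -1.9]
width: 0.0234
grasp_force: 20.0
[ 0.6048 -0.0444  0.112 ]
disc (array([ 0.6033, -0.0435]), 533, 33, array([ 0.6033, -0.0435,  0.0507]))
knob (array([ 0.603 , -0.0434]), 187, 35, array([ 0.603 , -0.0434,  0.0117]))
```

```bash
python3 -m inch '[-0.003,0.001,0.015,0,0,0, -0.003,0.001,0.03,0,0,0, -0.003,0.001,0.042,0,0,0, -0.003,0.001,0.052,0,0,0, -0.003,0.001,0.06,0,0,0, -0.003,0.001,0.065,0,0,0, -0.003,0.001,0.065,0,0,0]'
```

```text
t: 22.78
tool_pos: [0.605, -0.0453, 0.0867]
tool_rot: [-0.0, 0.576, 0.817, -0.0]
contact_force: [-5.8, 1.4, 10.2]
width: 0.0234
grasp_force: 20.0
```

Seated at the expected height. Release, back off, and check all three.

```bash
python3 -m inch '[0,0,0,0,0,0, 0,0,0,0,0,0, 0,0,0,0,0,0, 0,0,0,0,0,0]' 44
python3 -m inch '[0,0,-0.05,0,0,0, 0,0,-0.18,0,0,0, 0,0,-0.32,0,0,0, 0,0,-0.45,0,0,0, -0.13,0,-0.5,0,0,0, -0.26,0,-0.5,0,0,0, -0.38,0,-0.5,0,0,0, -0.38,0,-0.5,0,0,0, -0.38,0,-0.5,0,0,0, -0.38,0,-0.5,0,0,0]'
python3 - <<'E'
from h import *
T=tool();im=env.capture('wrist');cv2.imwrite('pics/w12.png',im);print(T[:3,3].round(4))
for p,r in (((.604,-.0445),.0505),((.5438,-.3042),.0405)):
    for z,rr in((.067,r),(.097,.012)):
        q=proj('wrist',[[*p,z]],T)[0];print(q.round(),circ(im,T,q,z,rr,.006))
sc=env.capture('scene');cv2.imwrite('pics/sc2.png',cv2.resize(sc[120:320,200:500],None,fx=2.6,fy=2.6,interpolation=cv2.INTER_CUBIC))
E
```

```text
t: 23.28
tool_pos: [0.6049, -0.0453, 0.0846]
tool_rot: [-0.0, 0.576, 0.817, -0.0]
contact_force: [-0.7, -0.4, -0.3]
width: 0.044
grasp_force: 0.0
t: 24.52
tool_pos: [0.6559, -0.1872, 0.2855]
tool_rot: [0.0, 0.576, 0.818, 0.0]
contact_force: [-0.3, 0.0, 0.1]
width: 0.044
grasp_force: 0.0
[ 0.6559 -0.1872  0.2855]
[317.  24.] (array([ 0.6037, -0.045 ]), 240, 23, array([ 0.6036, -0.0446,  0.0508]))
[317.  17.] (array([ 0.6041, -0.0458]), 80, 20, array([ 0.6043, -0.0467,  0.0113]))
[195. 232.] (array([ 0.5428, -0.3047]), 241, 35, array([ 0.5428, -0.3046,  0.041 ]))
[185. 242.] (array([ 0.5423, -0.3042]), 43, 21, array([ 0.5422, -0.3043,  0.0121]))
```

View pics/sc2.png

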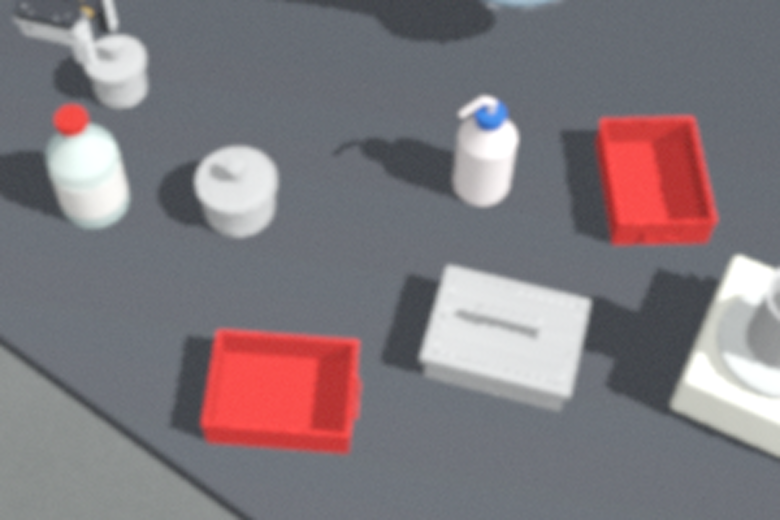

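The crop shows the box closed level at (505,335), the large jar lidded at (237,190) and the small jar lidded at (118,70). All lids look level, and the bottles are undisturbed.

```bash
python3 -c "
from workcell import env
print(env.hand_in())"
```

```text
the job is handed in; nothing more can be done
None
```

Each of the three lids is on its own vessel, released, and looked fully seated and level in the last camera check; I handed the job in at about 25 s of the 72 s allowed, and no verdict came back.

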